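# Home two optic stages

### The job

Four identical motorised stages stand side by side on the desk, each with a green home button on the pod at its near end. With the fingertips, gently press the home button of the stage that carries the gold mirror all the way down, keep it down for a good second and let it spring back; then do the same on the stage that carries the iris (the thin black disc with the hole). Leave the other two stages' buttons alone, do not touch or shift any of the optics or the other things on the desk, and finish with all buttons up.

Things in the scene. Friction and masses are not known exactly. Their poses are not given: they have to be found in the camera images.
- mirror_stage: motorised stage that carries the gold mirror; fixed to the desk. Base plate 150 x 70 mm; origin at the centre of its underside, x from the button end to the motor end (the button end is nearest the robot), z up. A grey control pod 42 x 46 mm, top 52 mm above the desk, stands at x = -50 mm; the optic stands on the dark carriage (top 16 mm high) at about x = +23 mm. The four stages are identical, side by side at least 85 mm apart, in any order.
- mirror_button_top (a point): centre of the top of the green home button (24 mm across) on the pod of the stage that carries the gold mirror, 74 mm above the desk when up; pressed straight down, moves with the button
- mirror_button (a joint): travel of that button: 0 up, 0.006 m fully down; a spring brings it back up, about 5 N at full travel; pressed counts from 0.004, up below 0.001
- iris_stage: motorised stage that carries the iris; fixed to the desk. Base plate 150 x 70 mm; origin at the centre of its underside, x from the button end to the motor end (the button end is nearest the robot), z up. A grey control pod 42 x 46 mm, top 52 mm above the desk, stands at x = -50 mm; the optic stands on the dark carriage (top 16 mm high) at about x = +23 mm. The four stages are identical, side by side at least 85 mm apart, in any order.
- iris_button_top (a point): centre of the top of the green home button (24 mm across) on the pod of the stage that carries the iris, 74 mm above the desk when up; pressed straight down, moves with the button
- iris_button (a joint): travel of that button: 0 up, 0.006 m fully down; a spring brings it back up, about 5 N at full travel; pressed counts from 0.004, up below 0.001
- sensor_stage: motorised stage that carries the power sensor; fixed to the desk. Base plate 150 x 70 mm; origin at the centre of its underside, x from the button end to the motor end (the button end is nearest the robot), z up. A grey control pod 42 x 46 mm, top 52 mm above the desk, stands at x = -50 mm; the optic stands on the dark carriage (top 16 mm high) at about x = +23 mm. The four stages are identical, side by side at least 85 mm apart, in any order.
- sensor_button_top (a point): centre of the top of the green home button (24 mm across) on the pod of the stage that carries the power sensor, 74 mm above the desk when up; pressed straight down, moves with the button
- sensor_button (a joint): travel of that button: 0 up, 0.006 m fully down; a spring brings it back up, about 5 N at full travel; pressed counts from 0.004, up below 0.001
- block_stage: motorised stage that carries the beam block; fixed to the desk. Base plate 150 x 70 mm; origin at the centre of its underside, x from the button end to the motor end (the button end is nearest the robot), z up. A grey control pod 42 x 46 mm, top 52 mm above the desk, stands at x = -50 mm; the optic stands on the dark carriage (top 16 mm high) at about x = +23 mm. The four stages are identical, side by side at least 85 mm apart, in any order.
- block_button_top (a point): centre of the top of the green home button (24 mm across) on the pod of the stage that carries the beam block, 74 mm above the desk when up; pressed straight down, moves with the button
- block_button (a joint): travel of that button: 0 up, 0.006 m fully down; a spring brings it back up, about 5 N at full travel; pressed counts from 0.004, up below 0.001
- gold_mirror: the gold mirror: square black frame with a round gold-coloured mirror facing the front, on a post with a black foot, 52 x 58 x 108 mm; loose, origin at the centre of its underside, stands on its stage's carriage
- iris: the iris: thin black disc with a small hole at its centre and a small lever on top, on a post with a black foot, 26 x 58 x 116 mm; loose, origin at the centre of its underside, stands on its stage's carriage
- power_sensor: the power sensor: thick plain black disc, 52 mm across, without a hole, on a post with a black foot, 31 x 58 x 92 mm; loose, origin at the centre of its underside, stands on its stage's carriage
- beam_block: the beam block: upright black finned plate on a square foot, 50 x 50 x 76 mm; loose, origin at the centre of its underside, stands on its stage's carriage
- lens_box: white lens box 47 x 45 x 19 mm; loose bystander, origin at the centre of its underside
- swab_tub: white tub of cotton swabs, 77 mm wide, 80 mm tall; loose bystander, origin at the centre of its underside
- dropper_bottle: brown dropper bottle 33 mm wide, 102 mm tall; loose bystander, origin at the centre of its underside
- driver: yellow-handled screwdriver lying flat, 193 mm long; loose bystander, origin at the centre of its underside
Mind the look-alikes: they are no part of the job. Leave any turquoise look-alike of the iris alone.

How it is judged:
On the way, in this order (a step that is already met when the one before it is completed fails the run):
1. the mirror stage's home button is held down, the others up (value of joint mirror_button above 0.004 m and value of joint each of iris_button, sensor_button, block_button below 0.001 m), for 0.8 s.
2. the mirror stage's button has sprung back up (value of joint mirror_button below 0.001 m), for 0.1 s.
3. the iris stage's home button is held down, the others up (value of joint iris_button above 0.004 m and value of joint each of mirror_button, sensor_button, block_button below 0.001 m), for 0.8 s.
At the end, for the whole second after the job is handed in: both buttons were held down (at least 4 of 6 mm, 0.8 s), mirror first, then iris; all four buttons are up (under 1 mm) and every optic and loose thing is at rest within 8 mm of where it stood (value of joint each of mirror_button, iris_button, sensor_button, block_button below 0.001 m and distance of each of gold_mirror, iris, power_sensor, beam_block, lens_box, swab_tub, dropper_bottle, driver from where it was at the start of the episode below 0.008 m and linear speed of each of gold_mirror, iris, power_sensor, beam_block, lens_box, swab_tub, dropper_bottle, driver below 0.02 m/s); the robot touches nothing.
It fails at once if a button of the power sensor's or the beam block's stage is pressed (value of joint any of sensor_button, block_button above 0.002 m).
It fails at once if an optic or a bystander is touched by the robot (contact force between any of the fingers, the arm and gold_mirror above 0.5 N or contact force between any of the fingers, the arm and iris above 0.5 N or contact force between any of the fingers, the arm and power_sensor above 0.5 N or contact force between any of the fingers, the arm and beam_block above 0.5 N or contact force between any of the fingers, the arm and lens_box above 0.5 N or contact force between any of the fingers, the arm and swab_tub above 0.5 N or contact force between any of the fingers, the arm and dropper_bottle above 0.5 N or contact force between any of the fingers, the arm and driver above 0.5 N).
It fails at once if an optic or a bystander is shifted or lifted by more than 8 mm (distance of any of gold_mirror, iris, power_sensor, beam_block, lens_box, swab_tub, dropper_bottle, driver from where it was at the start of the episode above 0.008 m).
It fails at once if a stage is pressed with more than 35 N (contact force between any of the fingers, the arm and mirror_stage above 35 N or contact force between any of the fingers, the arm and iris_stage above 35 N or contact force between any of the fingers, the arm and sensor_stage above 35 N or contact force between any of the fingers, the arm and block_stage above 35 N).
It also fails if it takes over 38 s, if anything falls off the work surface, if the arm or the gripper's body presses on something with over 40 N, if the wrist force passes 120 N, or if a joint passes its speed limit or range.

### The arm

A 7-joint arm with a two-finger parallel gripper is mounted at the origin on a cart in front of the work surface, level with it; the furniture and walls round the work are solid. World frame = base frame: x ahead of the robot, y to its left, z up, the work surface at z = 0. Lengths are in m, angles in rad, forces in N, time in s.
With the tool pointing down it reaches from about 0.425 to 0.95 m from the base axis. Payload 16.7 kg.
Tool frame: the origin (TCP) lies at the very end of the fingers, on their centre line; the grasp point (between the pads) lies 19 mm behind it; y points along the fingers, z is the direction in which the jaws open and shut, and the axes are right-handed (so a half turn about y gives the same grasp; the last joint's range is limited). The gripper opens to 94 mm and grips with 3 to 60 N. Pads are 16 mm wide; open, the fingers measure 119 mm over their backs; the gripper's body (75 mm by 177 mm) begins 78 mm behind the grasp point.
Start: joints at [-1.446, 0.426, 0.074, 1.606, -0.034, 1.111, -0.067], TCP at [0.183, 0.65, 0.205] pointing down, gripper open.
Joint ranges: [-2.85, 2.85], [-0.5, 2.14], [-1.23, 1.37], [0.21, 2.46], [-1.02, 4.16], [0.16, 2.05], [-2.73, 2.73]. Speed limits (rad/s): [1.89, 1.89, 2.39, 2.39, 3.01, 3.01, 3.01].

### API

Orientations are given as a unit quaternion [w, x, y, z].
In Python, from plant import readout, eyes, manip, regions_of, place_of gives the robot as it stands.
- The arm moves only by the shell command python3 -m pendant 'ROWS' [OPENING] [FORCE]. ROWS is JSON, a list of rows, each a list of 6 numbers: the shift along the tool's x, y, z in mm, then the turn, a rotation vector about the tool's x, y, z in rad. A call has exactly 8 rows; each row shifts and turns the commanded pose from where the row before left it, along the tool's axes as they then stand; what a row does not reach is not made up. A row lasts 1/12 s, in which the tool goes at most 41.7 mm and 7.16 degrees, less where a joint would pass 70% of its speed; a pose out of reach is approached as far as the arm can. A call with a gripper value outside its range is refused whole. OPENING is the opening in per cent of the stroke, from 0 (shut) to 100 (fully open), set as the call begins (- or left out, the last holds). The fingers move at their own pace and stop on an object; FORCE is the grip in N (left out, the last holds). Time passes only in rows, so rows that do not move let the fingers close, or fill a call up. It gives the time, the measured TCP pose, the force and the opening at its end, in the units of the state.
- readout.get_obs(): the state, without advancing time (a new reading comes with each control period).
- eyes.read_camera(name): name is "scene" or "side" or "wrist"; returns a dict with "color" (480x640x3 uint8, red, green, blue), "mtx" (3x3 intrinsics, pixels), "k1" (the pictures are not rectified: a ray, as slopes to the right and down, at radius r is drawn at 1 + k1 r^2 times it, then the intrinsics apply), "rvec" (rotation vector, rad) and "tvec" (3), from world to camera coordinates, as OpenCV has them; the wrist camera has in their place "tool_from_camera" (4x4, takes a point from camera to tool coordinates, whose origin is the TCP and whose axes are the tool frame's). Camera axes: x right, y down, z forward; pixel columns grow to the right and rows downward; lengths in m; the calibration is good to about 2 mm. A picture is of the moment at which its call begins: read the wrist's pose just before it. There is no depth.
- manip.hand_in(): hands the job in, once; it reports no verdict.
Trained networks look in the newest picture that a camera, given by its name, has taken for a name from the list of things; names that differ only in an ending like _2 or _b are one class to them, and where a whole thing is asked for, a point or a joint stands for the part that bears it (a point fixed in the world has none). Each returns a list of dicts, best first, with "p" (0 to 1); they miss things now and then, are a little off and sometimes report something else, mostly with a low value. They report only what shows in the picture. A call takes as long as a camera call. They do not tell look-alikes from the thing itself.
- regions_of(camera, thing): "mask" (480x640 bool, what is visible of it) and "pixel" ([column, row] in pixels, amid what is visible of it).
- place_of(camera, thing): "pixel" ([column, row] in pixels: a listed point, or the origin of a listed thing).
The state is a dict: "time_s": time; "joint_pos": joint angles; "joint_vel": joint speeds; "effort": joint torques, N m; "eef_pos": TCP position; "ee_rot": TCP orientation; "wrist_force": force on the tool from outside, world axes, zero at the start; "torque": the same for the moment, N m; "width": finger opening in m.
Only numpy, scipy, OpenCV 4.12 (cv2) and the standard library are available. Lean on these libraries where they do the work, as an engineer would, in place of code of your own. Each camera call takes 0.05 s, during which the arm holds its last target.

## Working session

There is one attempt and no reset: what is moved stays moved. The work goes in short steps, Python scripts to look and compute and a shell command to move; the robot and the scene stay as the last step left them, time stands still between calls to the robot, and variables do not carry over. Pictures are saved under pics/ and viewed, and the job is handed in when it is done.

```bash
ls; mkdir -p pics; python3 - <<'E'
from plant import readout, eyes
import cv2
o=readout.get_obs(); print(o)
for n in ["scene","side","wrist"]:
    d=eyes.read_camera(n); cv2.imwrite(f"pics/{n}0.png",d["color"][:,:,::-1]); print(n,{k:v for k,v in d.items() if k!="color"})
E
```

```text
pics
{'time_s': 0.0, 'joint_pos': array([-1.44653328,  0.42671625,  0.07384173,  1.60659814, -0.0340778 ,
        1.11080768, -0.06708988]), 'joint_vel': array([-0.00031452, -0.00153391, -0.00032405,  0.00114677, -0.00021813,
        0.00040068,  0.00238178]), 'effort': array([-2.98000799e-03, -9.35824728e+01,  3.66493553e+00, -4.54211855e+01,
       -4.89430956e-02,  1.98831386e-02,  1.62223973e-04]), 'eef_pos': array([0.18240342, 0.64943352, 0.20478977]), 'ee_rot': array([-0.70004383,  0.70094108, -0.09651193,  0.09646595]), 'wrist_force': array([-0.25364208,  0.40588195, -0.02730772]), 'torque': array([-0.02307084, -0.01698447, -0.04057471]), 'width': 0.09431073904247596}
scene {'mtx': array([[586.55545274,   0.        , 315.91470577],
       [  0.        , 586.55545274, 237.82236351],
       [  0.        ,   0.        ,   1.        ]]), 'k1': 0.033623875995004306, 'rvec': array([ 0.13542649, -2.86764391,  1.14323781]), 'tvec': array([0.60769744, 0.07074143, 1.29118521])}
side {'mtx': array([[579.5311623 ,   0.        , 311.76455908],
       [  0.        , 579.5311623 , 241.26870437],
       [  0.        ,   0.        ,   1.        ]]), 'k1': 0.042546004657048525, 'rvec': array([ 1.30050885,  2.03640084, -1.04949702]), 'tvec': array([ 0.1906671 , -0.24278594,  1.5876301 ])}
wrist {'mtx': array([[353.17728605,   0.        , 321.53188202],
       [  0.        , 353.17728605, 239.51887869],
       [  0.        ,   0.        ,   1.        ]]), 'k1': -0.005396444349363024, 'tool_from_camera': array([[-7.16571387e-04,  9.65723948e-01,  2.59570303e-01,
        -7.53483047e-02],
       [-2.28180095e-04, -2.59570521e-01,  9.65724129e-01,
        -1.80131490e-01],
       [ 9.99999717e-01,  6.32781502e-04,  4.06359790e-04,
        -1.57835627e-05],
       [ 0.00000000e+00,  0.00000000e+00,  0.00000000e+00,
         1.00000000e+00]])}
```

View pics/scene0.png

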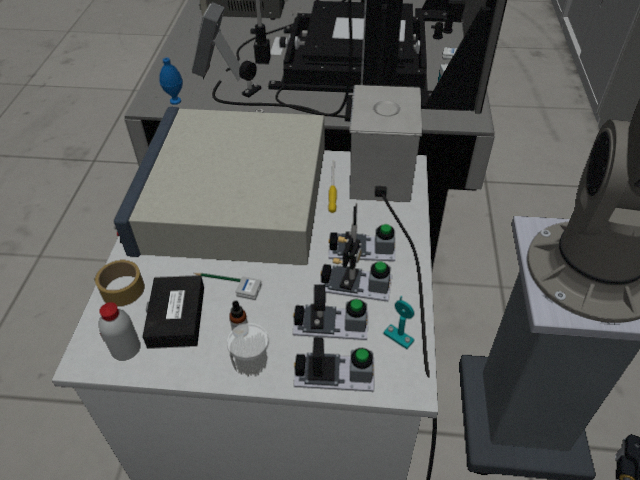

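View pics/side0.png

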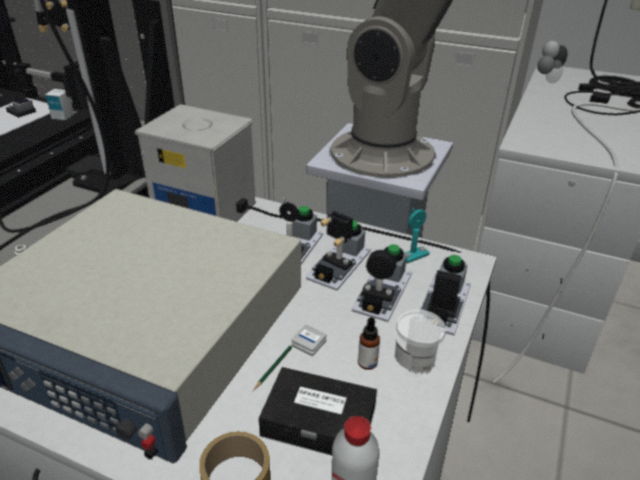

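View pics/wrist0.png

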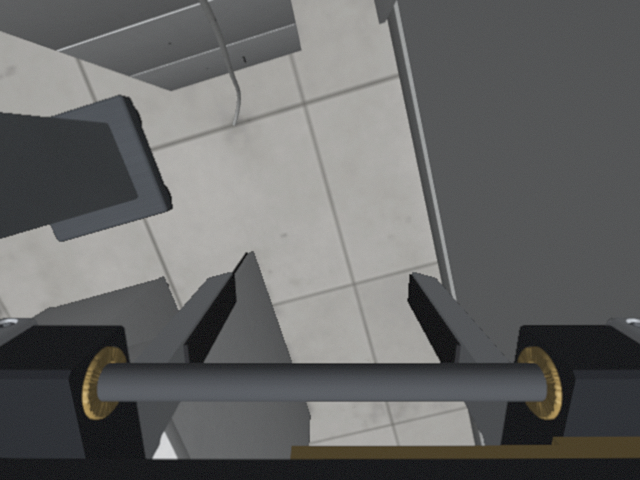

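```bash
cat > h.py <<'E'
import numpy as np, cv2
from plant import readout, eyes, manip, regions_of, place_of
from scipy.spatial.transform import Rotation as R
def ray(d,px,obs=None):
    p=(np.array(px,float)-d["mtx"][:2,2])/np.diag(d["mtx"])[:2]
    s=p.copy()
    for _ in range(20): s=p/(1+d["k1"]*(s@s))
    v=np.array([s[0],s[1],1.])
    if "rvec" in d:
        M=cv2.Rodrigues(d["rvec"])[0]; return -M.T@d["tvec"], M.T@v
    T=tool(obs)@d["tool_from_camera"]; return T[:3,3],T[:3,:3]@v
def tool(o):
    q=o["ee_rot"];T=np.eye(4);T[:3,:3]=R.from_quat([q[1],q[2],q[3],q[0]]).as_matrix();T[:3,3]=o["eef_pos"];return T
def onz(d,px,z,obs=None):
    c,v=ray(d,px,obs); return c+v*(z-c[2])/v[2]
E
python3 - <<'E'
from h import *
for n in ["scene","side"]:
    d=eyes.read_camera(n)
    for t,z in [("mirror_button_top",.074),("iris_button_top",.074),("sensor_button_top",.074),("block_button_top",.074),("gold_mirror",.016),("iris",.016),("power_sensor",.016),("beam_block",.016),("swab_tub",0),("driver",0),("dropper_bottle",0),("lens_box",0)]:
        for r in place_of(n,t)[:4]:
            print(n,t,np.round(r["pixel"]),round(r["p"],2),np.round(onz(d,r["pixel"],z),4))
    c=d["color"]
    im=c[180:400,280:440] if n=="scene" else c[190:350,260:500]
    cv2.imwrite(f"pics/{n}crop.png",cv2.resize(im[:,:,::-1],None,fx=2.7 if n=="scene" else 3.3,fy=2.7 if n=="scene" else 3.3,interpolation=2))
print(np.round(tool(readout.get_obs()),3))
E
```

```text
scene mirror_button_top [379. 265.] 0.61 [0.4686 0.0915 0.074 ]
scene mirror_button_top [366. 249.] 0.39 [0.4989 0.0475 0.074 ]
scene iris_button_top [360. 351.] 0.71 [0.4987 0.3004 0.074 ]
scene iris_button_top [382. 228.] 0.59 [ 0.4658 -0.0161  0.074 ]
scene sensor_button_top [353. 302.] 0.49 [0.5167 0.1919 0.074 ]
scene sensor_button_top [347. 277.] 0.23 [0.5337 0.128  0.074 ]
scene block_button_top [363. 352.] 0.71 [0.4922 0.3034 0.074 ]
scene block_button_top [333. 375.] 0.56 [0.5441 0.3545 0.074 ]
scene gold_mirror [347. 276.] 0.95 [0.5343 0.0782 0.016 ]
scene iris [394. 336.] 0.58 [0.4335 0.2226 0.016 ]
scene iris [352. 246.] 0.47 [ 0.5298 -0.0126  0.016 ]
scene power_sensor [318. 315.] 0.87 [0.5886 0.1863 0.016 ]
scene power_sensor [241. 334.] 0.65 [0.7364 0.245  0.016 ]
scene beam_block [325. 369.] 0.8 [0.5619 0.31   0.016 ]
scene swab_tub [252. 362.] 0.59 [0.7052 0.2963 0.    ]
scene driver [331. 190.] 0.65 [ 0.5944 -0.215  -0.    ]
scene dropper_bottle [240. 335.] 0.68 [0.7404 0.2376 0.    ]
scene dropper_bottle [363. 353.] 0.58 [0.4919 0.2568 0.    ]
scene lens_box [248. 288.] 0.75 [0.7479 0.1175 0.    ]
side mirror_button_top [356. 222.] 0.57 [0.4595 0.0987 0.074 ]
side iris_button_top [303. 210.] 0.39 [ 0.4633 -0.0177  0.074 ]
side sensor_button_top [394. 245.] 0.52 [0.5039 0.1932 0.074 ]
side block_button_top [454. 257.] 0.47 [0.4932 0.3047 0.074 ]
side gold_mirror [336. 263.] 0.81 [0.5337 0.0873 0.016 ]
side iris [415. 259.] 0.8 [0.4523 0.2259 0.016 ]
side iris [338. 262.] 0.63 [0.5261 0.0886 0.016 ]
side power_sensor [378. 293.] 0.76 [0.5843 0.1943 0.016 ]
side beam_block [447. 305.] 0.82 [0.5617 0.3179 0.016 ]
side swab_tub [414. 365.] 0.88 [0.7133 0.303  0.    ]
side dropper_bottle [368. 360.] 0.71 [0.7339 0.2308 0.    ]
side lens_box [308. 344.] 0.62 [0.7436 0.1254 0.    ]
[[ 0.963 -0.     0.27   0.183]
 [-0.27  -0.     0.963  0.65 ]
 [-0.    -1.    -0.     0.205]
 [ 0.     0.     0.     1.   ]]
```

View pics/scenecrop.png

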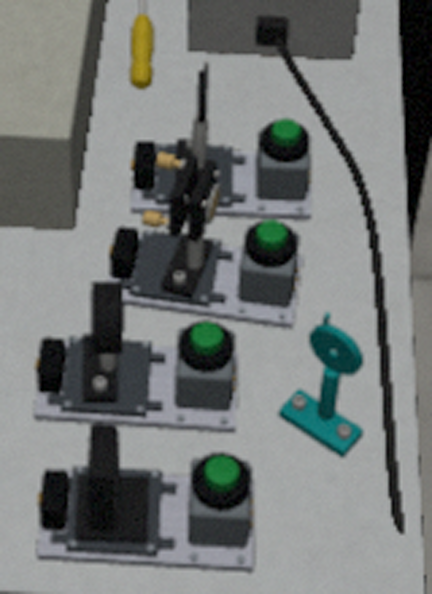

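View pics/sidecrop.png

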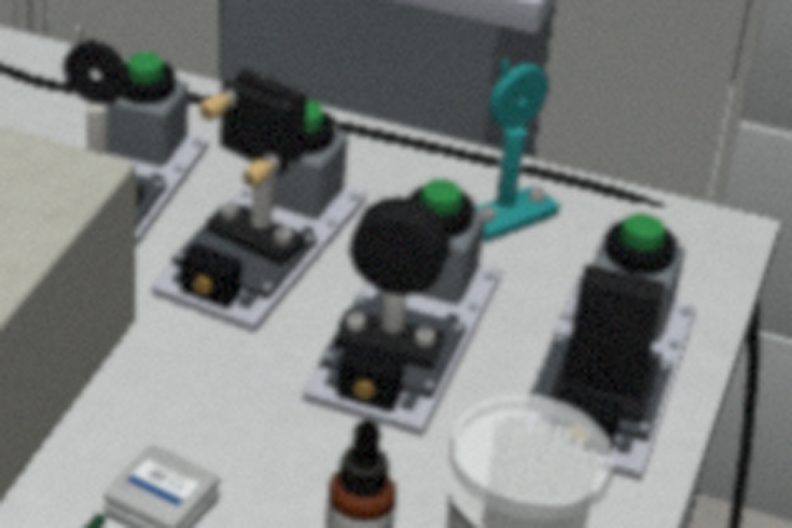

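```bash
python3 - <<'E'
from h import *
D={n:eyes.read_camera(n) for n in ["scene","side"]}
C={}
for n,d in D.items():
    c=d["color"].astype(int); g=((c[...,1]>c[...,0]*1.8+15)&(c[...,1]>c[...,2]*1.5+10)).astype(np.uint8)
    k,l,s,ce=cv2.connectedComponentsWithStats(g)
    for i in range(1,k):
        if s[i,4]>25: print(n,s[i],ce[i].round(1),onz(d,ce[i],.072).round(4)); C.setdefault(n,[]).append(ce[i])
def tri(a,b):
    c1,v1=ray(D["scene"],a);c2,v2=ray(D["side"],b)
    A=np.stack([v1,-v2],1);t=np.linalg.lstsq(A,c2-c1,rcond=None)[0]
    p,q=c1+v1*t[0],c2+v2*t[1];return (p+q)/2,np.linalg.norm(p-q)
for a in C["scene"]:
    for b in C["side"]:
        p,e=tri(a,b)
        if e<.01 and .03<p[2]<.12: print(a.round(),b.round(),p.round(4),e.round(4))
# grey box corners, top guess z
for px in [(351,130),(415,138),(411,200),(351,193),(421,88),(350,87)]: print(px,onz(D["scene"],px,0).round(3),onz(D["scene"],px,.2).round(3))
E
```

```text
scene [380 225  12   9  80] [385.4 228.9] [ 0.4583 -0.0169  0.072 ]
scene [375 262  12  11  94] [380.1 266.7] [0.4669 0.0936 0.072 ]
scene [350 300  13  11 114] [356.2 304.8] [0.5109 0.1957 0.072 ]
scene [356 349  13  13 137] [361.7 354.6] [0.495  0.3072 0.072 ]
side [299 206  10   9  65] [303.6 210.3] [ 0.4623 -0.0167  0.072 ]
side [352 221   6   8  31] [354.4 224.6] [0.4676 0.0986 0.072 ]
side [388 245  12  10  77] [393.5 249.5] [0.5154 0.1964 0.072 ]
side [449 256  12  10  94] [454.3 260.3] [0.5001 0.3082 0.072 ]
[385. 229.] [304. 210.] [ 0.4583 -0.0188  0.0695] 0.0007
[380. 267.] [354. 225.] [0.4674 0.0972 0.0734] 0.0038
[356. 305.] [394. 249.] [0.5111 0.1947 0.0694] 0.0016
[362. 355.] [454. 260.] [0.4953 0.3068 0.0693] 0.0022
(351, 130) [ 0.559 -0.471  0.   ] [ 0.548 -0.197  0.2  ]
(415, 138) [ 0.38  -0.448  0.   ] [ 0.405 -0.178  0.2  ]
(411, 200) [ 0.394 -0.194  0.   ] [0.416 0.025 0.2  ]
(351, 193) [ 0.543 -0.207 -0.   ] [0.535 0.014 0.2  ]
(421, 88) [ 0.359 -0.701 -0.   ] [ 0.388 -0.38   0.2  ]
(350, 87) [ 0.575 -0.691  0.   ] [ 0.561 -0.372  0.2  ]
```

Candidates for the buttons, by scene pixel: (385,229) belongs to the stage with the holed thin disc, which is the iris. (380,267) belongs to the mirror frame, (356,305) to the plain thick disc (sensor), and (362,355) to the finned plate (block). The turquoise fake iris at (400,320) is not on any stage. In the crops the hole shows at side (290,212) and the gold edge at scene (358,255), so I press the mirror button (380,267) first and then the iris button (385,229).

I'll start by closing the fingers, lifting, squaring the tool to the world axes and moving in.

```bash
python3 -m pendant '[[0,-8,0,0,-0.068,0],[0,-8,0,0,-0.068,0],[0,-8,0,0,-0.068,0],[0,-8,0,0,-0.069,0],[28,0,-20,0,0,0],[30,0,-25,0,0,0],[30,0,-25,0,0,0],[30,0,-25,0,0,0]]' 0 20; python3 -c "
from h import *
print(tool(readout.get_obs()).round(3))"
```

```text
time_s: 2.22
eef_pos: [0.3015, 0.5535, 0.2375]
ee_rot: [0.707, -0.707, 0.0, -0.0]
wrist_force: [1.2, -0.2, 1.2]
width: 0.0439
[[ 1.     0.     0.     0.302]
 [-0.     0.     1.     0.553]
 [ 0.    -1.     0.     0.238]
 [ 0.     0.     0.     1.   ]]
```

```bash
python3 -m pendant '[[18,0,-28,0,0,0],[18,0,-28,0,0,0],[18,0,-28,0,0,0],[18,0,-28,0,0,0],[18,0,-28,0,0,0],[18,0,-28,0,0,0],[18,0,-28,0,0,0],[18,0,-28,0,0,0]]'; python3 -m pendant '[[6,0,-30,0,0,0],[6,0,-30,0,0,0],[6,0,-30,0,0,0],[4,0,-30,0,0,0],[0,0,-30,0,0,0],[0,0,-28,0,0,0],[0,0,-20,0,0,0],[0,0,0,0,0,0]]'
```

```text
time_s: 2.88
eef_pos: [0.4449, 0.3291, 0.2377]
ee_rot: [0.707, -0.707, 0.0, -0.0]
wrist_force: [0.6, -0.0, 0.1]
width: 0.0005
time_s: 3.55
eef_pos: [0.4662, 0.1285, 0.2379]
ee_rot: [-0.707, 0.707, -0.002, 0.002]
wrist_force: [1.0, -0.4, -0.8]
width: 0.0001
```

```bash
python3 - <<'E'
from h import *
o=readout.get_obs(); print(o["time_s"],o["eef_pos"],np.abs(o["joint_vel"]).max())
d=eyes.read_camera("wrist"); c=d["color"]; cv2.imwrite("pics/w1.png",c[:,:,::-1])
c=c.astype(int); g=((c[...,1]>c[...,0]*1.8+15)&(c[...,1]>c[...,2]*1.5+10)).astype(np.uint8)
k,l,s,ce=cv2.connectedComponentsWithStats(g)
for i in range(1,k):
    if s[i,4]>60: print(s[i],ce[i].round(1),onz(d,ce[i],.073,o).round(4))
for t in ["mirror_button_top","iris_button_top"]:
    for r in place_of("wrist",t)[:4]: print(t,r["pixel"],r["p"],onz(d,r["pixel"],.074,o).round(4))
E
```

```text
3.55 [0.46624058 0.12848648 0.23785607] 0.0625740953176016
[161 203  22  22 284] [169.7 214.5] [ 0.4572 -0.0223  0.073 ]
[274 211  22  22 136] [282.7 224.5] [0.468  0.0897 0.073 ]
[486 238  23  21 333] [497.3 248.3] [0.4939 0.3077 0.073 ]
[375 254  22  21 233] [387.2 265.4] [0.5117 0.1961 0.073 ]
mirror_button_top [284.7, 223.9] 0.71 [0.4671 0.0919 0.074 ]
iris_button_top [172.2, 215.4] 0.8 [ 0.458  -0.0194  0.074 ]
iris_button_top [466.8, 268.2] 0.2 [0.5148 0.2783 0.074 ]
```

View pics/w1.png

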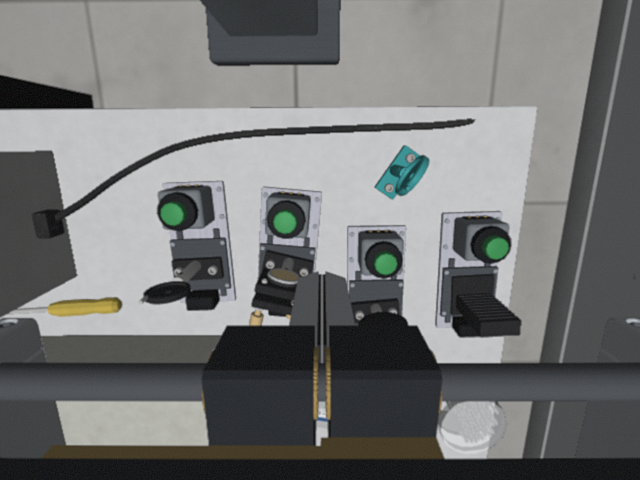

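Wrist view: the gold mirror face is behind the button at (284,219), and the thin disc at (165,292) is behind the button at (172,210). The turquoise look-alike stands apart at (405,172). The networks agree with the green blobs. I now move above the mirror button.

```bash
python3 -m pendant '[[1,0,-18,0,0,0],[0,0,-18,0,0,0],[0,15,0,0,0,0],[0,30,0,0,0,0],[0,30,0,0,0,0],[0,30,0,0,0,0],[0,15,0,0,0,0],[0,0,0,0,0,0]]'; python3 - <<'E'
from h import *
o=readout.get_obs(); print(o["eef_pos"])
for n in ["scene","side"]:
    d=eyes.read_camera(n); c=d["color"][200:360,300:460] if n=="scene" else d["color"][150:310,270:430]
    cv2.imwrite(f"pics/{n}2.png",cv2.resize(c[:,:,::-1],None,fx=3,fy=3))
d=eyes.read_camera("wrist"); cv2.imwrite("pics/w2.png",d["color"][:,:,::-1])
E
```

```text
time_s: 4.37
eef_pos: [0.4652, 0.0971, 0.1145]
ee_rot: [-0.706, 0.708, -0.001, -0.002]
wrist_force: [-0.6, -0.7, -0.1]
width: 0.0008
[0.46522807 0.0971133  0.11452213]
```

View pics/scene2.png

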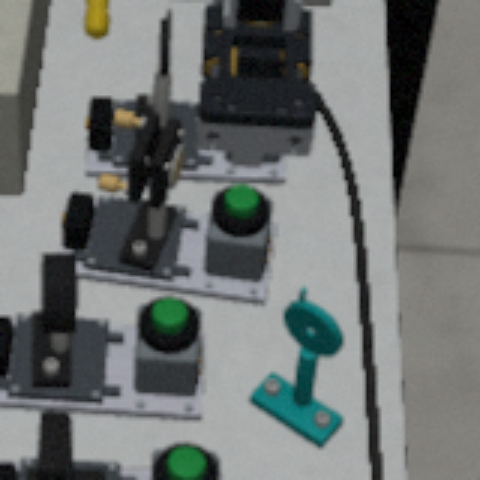

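View pics/w2.png

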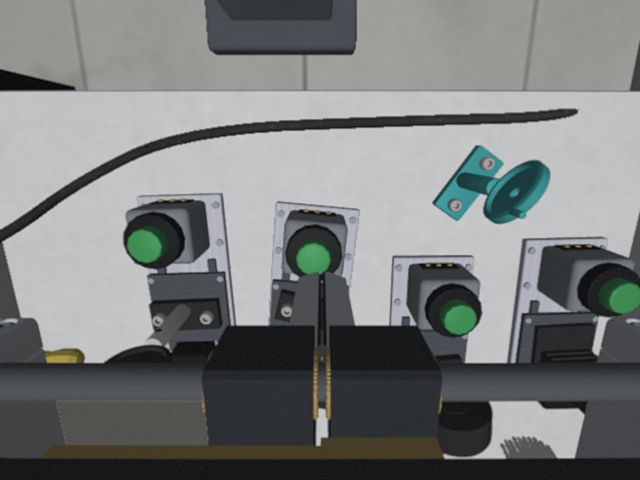

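```bash
python3 - <<'E'
from h import *
o=readout.get_obs(); print(o["time_s"],o["eef_pos"],o["ee_rot"].round(4),o["wrist_force"].round(1))
d=eyes.read_camera("wrist"); c=d["color"]
c=c.astype(int); g=((c[...,1]>c[...,0]*1.8+15)&(c[...,1]>c[...,2]*1.5+10)).astype(np.uint8)
k,l,s,ce=cv2.connectedComponentsWithStats(g)
for i in range(1,k):
    if s[i,4]>60: b=s[i,:2]+s[i,2:4]/2;print(s[i],onz(d,b,.073,o).round(4))
for t in ["mirror_button_top","iris_button_top"]:
    for r in place_of("wrist",t)[:4]: print(t,r["pixel"],r["p"],onz(d,r["pixel"],.074,o).round(4))
E
```

```text
4.5167 [0.46762117 0.09733147 0.11830018] [ 7.072e-01 -7.070e-01 -2.000e-04 -2.000e-04] [-0.4  0.   0.2]
[128 229  33  32 733] [ 0.4567 -0.0202  0.073 ]
[296 243  34  30 396] [0.4657 0.0917 0.073 ]
[608 282  32  30 676] [0.4941 0.3075 0.073 ]
[444 304  32  29 657] [0.5104 0.195  0.073 ]
mirror_button_top [311.8, 256.0] 0.84 [0.464  0.0909 0.074 ]
iris_button_top [144.5, 243.1] 0.92 [ 0.4552 -0.0195  0.074 ]
```

```bash
python3 -m pendant '[[-1,6,-5.5,0,0,0],[0,12,0,0,0,0],[0,12,0,0,0,0],[0,6,0,0,0,0],[0,3,0,0,0,0],[0,1,0,0,0,0],[0,0,0,0,0,0],[0,0,0,0,0,0]]';python3 -m pendant '[[0,1,0,0,0,0],[0,1,0,0,0,0],[0,1,0,0,0,0],[0,1,0,0,0,0],[0,1,0,0,0,0],[0,0.5,0,0,0,0],[0,0.5,0,0,0,0],[0,0,0,0,0,0]]'
```

```text
time_s: 5.33
eef_pos: [0.4663, 0.0911, 0.0779]
ee_rot: [0.707, -0.707, 0.0, -0.0]
wrist_force: [-0.7, -0.3, -0.1]
width: 0.0003
time_s: 6.0
eef_pos: [0.4662, 0.0911, 0.0715]
ee_rot: [0.707, -0.707, 0.0, -0.0]
wrist_force: [-0.3, 1.2, 3.2]
width: 0.0004
```

```bash
python3 -m pendant '[[0,0.7,0,0,0,0],[0,0.7,0,0,0,0],[0,0.6,0,0,0,0],[0,0.5,0,0,0,0],[0,0.5,0,0,0,0],[0,0,0,0,0,0],[0,0,0,0,0,0],[0,0,0,0,0,0]]'
```

```text
time_s: 6.67
eef_pos: [0.4661, 0.0911, 0.0685]
ee_rot: [0.707, -0.707, 0.0, -0.0]
wrist_force: [-0.5, 1.3, 5.0]
width: 0.0002
```

```bash
python3 -m pendant '[[0,0.3,0,0,0,0],[0,0.3,0,0,0,0],[0,0.3,0,0,0,0],[0,0.3,0,0,0,0],[0,0,0,0,0,0],[0,0,0,0,0,0],[0,0,0,0,0,0],[0,0,0,0,0,0]]'
```

```text
time_s: 7.33
eef_pos: [0.4663, 0.0911, 0.0679]
ee_rot: [0.707, -0.707, 0.0, -0.0]
wrist_force: [-5.1, -0.3, 22.4]
width: 0.0006
```

It has bottomed out at 22 N, so I ease back slightly and hold.

```bash
python3 -m pendant '[[0,-0.4,0,0,0,0],[0,-0.3,0,0,0,0],[0,0,0,0,0,0],[0,0,0,0,0,0],[0,0,0,0,0,0],[0,0,0,0,0,0],[0,0,0,0,0,0],[0,0,0,0,0,0]]';python3 -m pendant '[[0,0,0,0,0,0],[0,0,0,0,0,0],[0,0,0,0,0,0],[0,0,0,0,0,0],[0,0,0,0,0,0],[0,0,0,0,0,0],[0,0,0,0,0,0],[0,0,0,0,0,0]]'
```

```text
time_s: 8.0
eef_pos: [0.4662, 0.0911, 0.0682]
ee_rot: [0.707, -0.707, 0.0, -0.0]
wrist_force: [-1.1, 1.2, 10.9]
width: 0.0004
time_s: 8.67
eef_pos: [0.4662, 0.0911, 0.0682]
ee_rot: [0.707, -0.707, 0.0, -0.0]
wrist_force: [-0.7, 1.1, 9.6]
width: 0.0002
```

```bash
python3 -m pendant '[[0,-3,0,0,0,0],[0,-5,0,0,0,0],[0,-10,0,0,0,0],[0,-15,0,0,0,0],[0,-15,0,0,0,0],[0,-5,0,0,0,0],[0,0,0,0,0,0],[0,0,0,0,0,0]]';python3 -m pendant '[[-2,0,-15,0,0,0],[-2,0,-25,0,0,0],[-2,0,-25,0,0,0],[-3,0,-25,0,0,0],[0,0,-15,0,0,0],[0,0,-6,0,0,0],[0,0,0,0,0,0],[0,0,0,0,0,0]]'
python3 - <<'E'
from h import *
eyes.read_camera("wrist")
o=readout.get_obs(); print(o["time_s"],o["eef_pos"],o["ee_rot"].round(4),o["wrist_force"].round(1))
d=eyes.read_camera("wrist"); c=d["color"]; cv2.imwrite("pics/w3.png",c[:,:,::-1])
c=c.astype(int); g=((c[...,1]>c[...,0]*1.8+15)&(c[...,1]>c[...,2]*1.5+10)).astype(np.uint8)
k,l,s,ce=cv2.connectedComponentsWithStats(g)
for i in range(1,k):
    if s[i,4]>60: b=s[i,:2]+s[i,2:4]/2;print(s[i],onz(d,b,.073,o).round(4))
for t in ["mirror_button_top","iris_button_top"]:
    for r in place_of("wrist",t)[:4]: print(t,r["pixel"],r["p"],onz(d,r["pixel"],.074,o).round(4))
E
```

```text
time_s: 9.33
eef_pos: [0.4659, 0.0911, 0.121]
ee_rot: [0.707, -0.707, 0.0, -0.0]
wrist_force: [0.2, -0.3, 0.1]
width: 0.0002
time_s: 10.0
eef_pos: [0.4568, -0.0194, 0.1206]
ee_rot: [-0.707, 0.707, -0.001, 0.0]
wrist_force: [0.4, 0.3, 0.4]
width: 0.0003
10.05 [ 0.45691009 -0.01896024  0.12064006] [-7.071e-01  7.071e-01 -2.000e-04 -2.000e-04] [ 0.2  0.  -0.4]
[304 245  33  29 361] [ 0.4568 -0.0196  0.073 ]
[468 257  32  30 712] [0.4657 0.0925 0.073 ]
mirror_button_top [481.1, 273.6] 0.75 [0.4665 0.0902 0.074 ]
iris_button_top [319.7, 257.4] 0.7 [ 0.455  -0.0201  0.074 ]
```

View pics/w3.png

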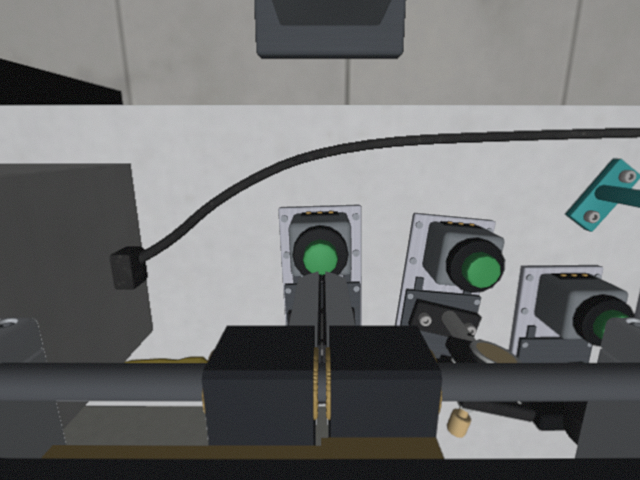

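The view is centred on the iris stage's button at (320,258). The mirror button at (481,273) is back up and the gold mirror is in place. Descending.

```bash
python3 -m pendant '[[0,8,-0.5,0,0,0],[0,12,0,0,0,0],[0,12,0,0,0,0],[0,7,0,0,0,0],[0,3,0,0,0,0],[0,1,0,0,0,0],[0,0,0,0,0,0],[0,0,0,0,0,0]]';python3 -m pendant '[[0,1.5,0,0,0,0],[0,1.5,0,0,0,0],[0,1.5,0,0,0,0],[0,1.5,0,0,0,0],[0,1,0,0,0,0],[0,0.5,0,0,0,0],[0,0.5,0,0,0,0],[0,0,0,0,0,0]]'
```

```text
time_s: 10.87
eef_pos: [0.4572, -0.0204, 0.0783]
ee_rot: [0.707, -0.707, 0.0, -0.0]
wrist_force: [0.4, -0.9, 0.1]
width: 0.0001
time_s: 11.53
eef_pos: [0.4572, -0.0204, 0.07]
ee_rot: [0.707, -0.707, 0.0, -0.0]
wrist_force: [0.5, 0.4, 4.0]
width: 0.0003
```

```bash
python3 -m pendant '[[0,0.5,0,0,0,0],[0,0.5,0,0,0,0],[0,0.4,0,0,0,0],[0,0.3,0,0,0,0],[0,0.2,0,0,0,0],[0,0,0,0,0,0],[0,0,0,0,0,0],[0,0,0,0,0,0]]'
```

```text
time_s: 12.2
eef_pos: [0.4571, -0.0204, 0.0682]
ee_rot: [0.707, -0.707, 0.0, -0.0]
wrist_force: [0.3, 0.2, 6.6]
width: 0.0004
```

```bash
python3 -m pendant '[[0,0.2,0,0,0,0],[0,0,0,0,0,0],[0,0,0,0,0,0],[0,0,0,0,0,0],[0,0,0,0,0,0],[0,0,0,0,0,0],[0,0,0,0,0,0],[0,0,0,0,0,0]]';python3 -m pendant '[[0,0,0,0,0,0],[0,0,0,0,0,0],[0,0,0,0,0,0],[0,0,0,0,0,0],[0,0,0,0,0,0],[0,0,0,0,0,0],[0,0,0,0,0,0],[0,0,0,0,0,0]]';python3 -m pendant '[[0,-3,0,0,0,0],[0,-6,0,0,0,0],[0,-12,0,0,0,0],[0,-15,0,0,0,0],[0,-20,0,0,0,0],[0,-20,0,0,0,0],[0,-10,0,0,0,0],[0,0,0,0,0,0]]'
```

```text
time_s: 12.87
eef_pos: [0.4572, -0.0203, 0.0682]
ee_rot: [0.707, -0.707, 0.0, -0.0]
wrist_force: [-0.6, 1.5, 11.2]
width: 0.0006
time_s: 13.53
eef_pos: [0.4572, -0.0204, 0.0681]
ee_rot: [0.707, -0.707, 0.0, -0.0]
wrist_force: [-0.4, 1.3, 11.3]
width: 0.0005
time_s: 14.2
eef_pos: [0.4577, -0.0204, 0.1556]
ee_rot: [0.707, -0.707, -0.001, -0.001]
wrist_force: [0.6, -0.1, 0.3]
width: 0.0004
```

```bash
python3 - <<'E'
from h import *
eyes.read_camera("wrist")
o=readout.get_obs(); print(o["time_s"],o["eef_pos"],o["wrist_force"].round(1))
ims=[]
for n in ["wrist","side"]:
    d=eyes.read_camera(n); c=d["color"]; ims.append(c)
    if n=="wrist":
        c=c.astype(int); g=((c[...,1]>c[...,0]*1.8+15)&(c[...,1]>c[...,2]*1.5+10)).astype(np.uint8)
        k,l,s,ce=cv2.connectedComponentsWithStats(g)
        for i in range(1,k):
            if s[i,4]>60: b=s[i,:2]+s[i,2:4]/2;print(s[i],onz(d,b,.073,o).round(4))
    for t,z in [("gold_mirror",.016),("iris",.016),("power_sensor",.016),("beam_block",.016)]:
        for r in place_of(n,t)[:1]: print(n,t,np.round(r["pixel"]),r["p"],onz(d,r["pixel"],z,o).round(3))
cv2.imwrite("pics/end.png",cv2.resize(np.hstack(ims)[:,:,::-1],(800,300),interpolation=cv2.INTER_AREA))
E
```

```text
14.25 [ 0.45714883 -0.02025707  0.15432329] [ 0.3  0.  -0.9]
[308 232  29  27 296] [ 0.457  -0.0194  0.073 ]
[452 242  28  28 543] [0.4655 0.0922 0.073 ]
[573 296  27  25 486] [0.5103 0.1952 0.073 ]
wrist gold_mirror [428. 308.] 0.63 [0.538 0.085 0.016]
wrist iris [571. 190.] 0.6 [0.421 0.205 0.016]
side gold_mirror [335. 261.] 0.9 [0.526 0.083 0.016]
side iris [414. 252.] 0.81 [0.431 0.218 0.016]
side power_sensor [378. 294.] 0.93 [0.586 0.194 0.016]
side beam_block [443. 306.] 0.61 [0.568 0.311 0.016]
```

View pics/end.png

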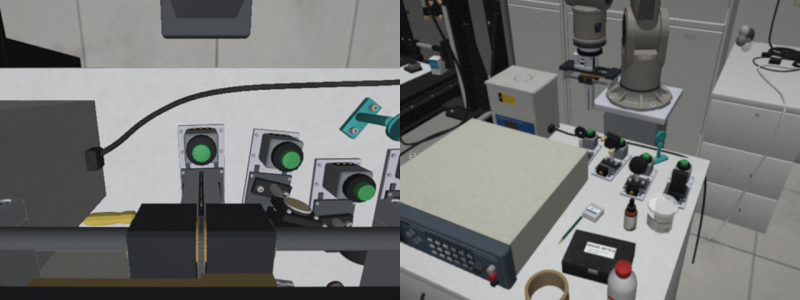

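The arm hovers clear at z = 0.154. All the buttons in view are up, and the optics and other things on the desk look in place. I'll compare the side picture against the start once, then hand in.

```bash
python3 - <<'E'
from h import *
a=cv2.imread("pics/side0.png"); d=eyes.read_camera("side"); b=d["color"][:,:,::-1]
for nm,(x0,y0,x1,y1) in dict(iris=(270,195,320,260),mirror=(315,205,375,290),sensor=(355,235,412,320),block=(425,245,475,335),tub=(390,310,450,370),bottle=(355,315,385,370),box=(285,320,330,360)).items():
    sh,_r=cv2.phaseCorrelate(np.float32(cv2.cvtColor(a[y0:y1,x0:x1],6)),np.float32(cv2.cvtColor(np.ascontiguousarray(b[y0:y1,x0:x1]),6)))
    print(nm,np.round(sh,2),round(_r,2))
manip.hand_in(); print(readout.get_obs()["time_s"])
E
```

```text
iris [-0.03 -0.04] 0.98
mirror [-0.01  0.03] 1.0
sensor [ 0.05 -0.03] 1.0
block [-0.02 -0.07] 1.02
tub [0.05 0.05] 0.99
bottle [ 0.08 -0.12] 1.01
box [ 0.58 -0.01] 0.96
the job is handed in; nothing more can be done
the job is handed in; nothing more can be done
```

I pressed the gold mirror stage's home button, let it spring back, then did the same on the iris stage, and handed the job in at about 14.4 s.

- **Mirror button:** it reached the bottom with a brief peak of 22 N (limit 35 N). I then eased to about 10 N and held it. It was fully down for at least 1.3 s.
- **Iris button:** it was fully down for at least 1.3 s at 7–11 N.

**Last checks:**
- **Wrist:** the wrist force was back near zero, with the fingers closed and clear at z = 0.154 m.
- **Buttons:** the mirror, iris and sensor buttons looked up in the wrist view. The block button was outside that view but looked up from the side.
- **Things on the desk:** compared with the start, the side picture showed the optics, tub and bottle shifted by less than 0.15 px. The lens box read 0.6 px (under about 2 mm); I put that down to image noise, as the arm never went near it. The driver was not in that comparison.

**Disagreements:** in the last check the network reported the turquoise look-alike as "iris" in both views. I went by the stages and the thin holed disc in the pictures instead.

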